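# Dial open the stockroom strongbox

## Robot

A 7-joint arm with a two-finger parallel gripper is mounted at the origin on the work surface. World frame = base frame: x ahead of the robot, y to its left, z up, the work surface at z = 0. Lengths are in m, angles in rad, forces in N, time in s.
With the tool pointing down it reaches from about 0.4 to 0.85 m from the base axis. Payload 10.4 kg.
Tool frame: the origin (TCP) lies midway between the tips of the shut fingers; the grasp point (between the pads) lies 19 mm behind it; z points along the fingers, y is the line along which they close (so a half turn about z gives the same grasp; the last joint's range is limited). The gripper opens to 87 mm and grips with 3 to 60 N. Pads are 19 mm wide; open, the fingers measure 117 mm over their backs; the gripper's body (75 mm by 190 mm) begins 51 mm behind the grasp point.
Start: joints at [1.265, 0.332, -0.065, 1.46, 0.022, 1.35, -0.088], TCP at [0.174, -0.6, 0.223] pointing down, gripper open.
Joint ranges: [-2.6, 2.6], [-0.5, 2.12], [-1.47, 1.34], [0.16, 2.42], [-1.27, 4.41], [0.06, 2.06], [-2.6, 2.6]. Speed limits (rad/s): [2.22, 2.22, 2.79, 2.79, 3.14, 3.14, 3.14].

## Interface

Orientations are given as a unit quaternion [x, y, z, w].
In Python, from bench import sensors, eyes, order gives the robot as it stands.
- The arm moves only by the tool arm_command, never from a script. Its argument "steps" is a list of rows, each an object with "rot": the turn, a rotation vector about the world's x, y, z in degrees, a list of three; "slide": the shift along the world's x, y, z in m, a list of three; "grip": the opening, from 0 (shut) to 1 (fully open). A call has exactly 8 rows; each row shifts and turns the commanded pose from where the row before left it; what a row does not reach is not made up. A row lasts 1/8 s, in which the tool goes at most 62.5 mm and 10.7 degrees, less where a joint would pass 70% of its speed; a pose out of reach is approached as far as the arm can. A call with a gripper value outside its range is refused whole. The fingers move at their own pace and stop on an object; "newtons" is the grip in N (left out, the last holds). Time passes only in rows, so rows that do not move let the fingers close, or fill a call up. It gives the time, the measured TCP pose, the force, the opening and the grip force at its end, in the units of the state.
- sensors.read_state(): the state, without advancing time (a new reading comes with each control period).
- eyes.camera(name): name is "scene" or "top" or "wrist"; returns a dict with "pixels" (384x512x3 uint8, red, green, blue), "intrinsics" (3x3 intrinsics, pixels), "pose" (4x4, takes a point from camera to world coordinates). Camera axes: x right, y down, z forward; pixel columns grow to the right and rows downward; lengths in m; the calibration is good to about 2 mm. A picture is of the moment at which its call begins. There is no depth.
- order.close_job(): hands the job in; it is judged then, once.
Trained networks look in a picture, given as the dict that the camera call returned (one of the last four; its "shot" number tells which), for a name from the list of things; names that differ only in an ending like _2 or _b are one class to them, and where a whole thing is asked for, a point or a joint stands for the part that bears it (a point fixed in the world has none). Each returns a list of dicts, best first, with "conf" (0 to 1); they miss things now and then, are a little off and sometimes report something else, mostly with a low value. They report only what shows in the picture. A call takes as long as a camera call.
- eyes.look_for(name, picture): "bbox" ([left, top, right, bottom] in pixels, round what is visible of it).
The state is a dict: "time": time; "joint_positions": joint angles; "joint_vel": joint speeds; "joint_torque": joint torques, N m; "ee_pos": TCP position; "eef_rot": TCP orientation; "ft_force": force on the tool from outside, world axes, zero at the start; "torque": the same for the moment, N m; "width": finger opening in m; "grip_force": force on a finger pad.
Only numpy, scipy, OpenCV 4.12 (cv2) and the standard library are available. Lean on these libraries where they do the work, as an engineer would, in place of code of your own. Each camera call takes 0.05 s, during which the arm holds its last target. There are 200 camera calls.

## Task

Open the blue strongbox on the packing bench: roll its three thumbwheels, with light finger pressure, until they read 3 7 4 from left to right (as seen from the robot's side), then slide the red bolt knob fully to the left so that the lid springs up. Do not force the bolt, and leave the stock lying around where it is.

Things in the scene. Friction and masses are not known exactly. Their poses are not given: they have to be found in the camera images.
- strongbox: blue steel box bolted to the bench, 210 (x) by 240 (y) by 95 mm high. Origin: centre of its underside; x points away from the robot, y left, z up. The 68 mm of its top nearest the robot is a fixed lock plate (z = 95 mm) with wheels and bolt, all on the line x = -73 mm; the rest is the lid (top at z = 99 mm, hinged at the far edge)
- bolt (a joint): travel of the bolt: 0 shut, 0.014 m fully drawn (to strongbox +y); stays where left. Needs about 3 N. Its teeth pass through a slot in each wheel, so it stops dead after about 1 mm unless all three wheels show the code, each within about 8 degrees; drawn, it keeps the wheels from turning. At about 10 mm it frees the lid
- bolt_knob (a point): centre of the top of the red bolt knob, 24 (x) by 14 (y) by 22 mm high, upright on the lock plate at strongbox x = -73, y = +56 mm when shut, top at z = 117 mm. The 38 mm between it and the left wheel are free. It slides along the strongbox's y
- lid (a joint): angle of the lid: 0 shut, 1.25 rad fully up. Gas springs raise it by themselves in 2 to 3 s once the bolt frees it
- lid_edge (a point): middle of the lid's free edge (the edge nearest the robot), 97 mm above the bench when shut
- wheel_left (a joint): angle of the left thumbwheel, black, 36 mm across, 13 mm wide, at strongbox y = +4 mm. Numeral n (0 to 9, white, upright seen from the robot's side) is on top at n x 0.628 rad, plus whole turns; the angle grows as the wheel's top rolls away from the robot (strongbox +x). Endless; ten spring detents centre it; rolling needs about 2 N at the rim
- wheel_left_top (a point): fixed point on the lock: nominal top of the left wheel's rim, 106 mm above the bench, 11 mm above the lock plate, in line with the red index marks beside the wheel, where it is read and rolled. The worn cradle holds the wheels up to 3 mm higher or lower than this: feel for the rim. Plastic: a press of 5 to 9 N rolls it, over 20 N spoils it. Wheels 26 mm apart, centre to centre
- wheel_mid (a joint): angle of the middle thumbwheel, black, 36 mm across, 13 mm wide, at strongbox y = -22 mm. Numeral n (0 to 9, white, upright seen from the robot's side) is on top at n x 0.628 rad, plus whole turns; the angle grows as the wheel's top rolls away from the robot (strongbox +x). Endless; ten spring detents centre it; rolling needs about 2 N at the rim
- wheel_mid_top (a point): fixed point on the lock: nominal top of the middle wheel's rim, 106 mm above the bench, 11 mm above the lock plate, in line with the red index marks beside the wheel, where it is read and rolled. The worn cradle holds the wheels up to 3 mm higher or lower than this: feel for the rim. Plastic: a press of 5 to 9 N rolls it, over 20 N spoils it. Wheels 26 mm apart, centre to centre
- wheel_right (a joint): angle of the right thumbwheel, black, 36 mm across, 13 mm wide, at strongbox y = -48 mm. Numeral n (0 to 9, white, upright seen from the robot's side) is on top at n x 0.628 rad, plus whole turns; the angle grows as the wheel's top rolls away from the robot (strongbox +x). Endless; ten spring detents centre it; rolling needs about 2 N at the rim
- wheel_right_top (a point): fixed point on the lock: nominal top of the right wheel's rim, 106 mm above the bench, 11 mm above the lock plate, in line with the red index marks beside the wheel, where it is read and rolled. The worn cradle holds the wheels up to 3 mm higher or lower than this: feel for the rim. Plastic: a press of 5 to 9 N rolls it, over 20 N spoils it. Wheels 26 mm apart, centre to centre
- padlock: brass padlock, body 45 x 40 x 18 mm; bystander on the bench, its origin at bench level under it; leave it alone
- screwdriver: yellow-handled screwdriver; bystander on the bench, its origin at bench level under it; leave it alone
- screw_box: small cardboard box with a green label, 85 x 60 x 50 mm; bystander on the bench, its origin at bench level under it; leave it alone
- glue_bottle: white glue bottle, 150 mm high; bystander on the bench, its origin at bench level under it; leave it alone
- tape_roll: roll of brown packing tape, 100 mm across, 48 mm high; bystander on the bench, its origin at bench level under it; leave it alone
- spray_can: spray can with a yellow label, 170 mm high; bystander on the bench, its origin at bench level under it; leave it alone
- paint_brush: flat paint brush; bystander on the bench, its origin at bench level under it; leave it alone

How it is judged:
By the outcome, as a careful person would: the job done as asked, in the order asked, and still so for the second after the job is handed in, with the robot touching nothing.
It also fails if it takes over 69 s, if anything falls off the work surface, if the arm or the gripper's body presses on something with over 40 N, if the wrist force passes 120 N, or if a joint passes its speed limit or range.

## Working session

There is one attempt and no reset: what is moved stays moved. The work goes in short steps, Python scripts to look and compute and a tool call to move; the robot and the scene stay as the last step left them, time stands still between calls to the robot, and variables do not carry over. Pictures are saved under pics/ and viewed, at most 10 in all, crops included, and the job is handed in when it is done.

Besides the shell and the picture viewer there is one more tool, called by a JSON object that holds its "method" and its "body", one argument or row to a line. arm_command: Moves the arm, as the interface text tells. Its arguments: {"type":"object","properties":{"steps":{"type":"array","items":{"type":"object","properties":{"rot":{"type":"array","items":{"type":"number"}},"slide":{"type":"array","items":{"type":"number"}},"grip":{"type":"number"}}}},"newtons":{"type":"number"}},"required":["steps"]}

```bash
mkdir -p pics; ls; cat > h.py <<'E'
import numpy as np, cv2
from bench import sensors, eyes, order
def shot(n,f=None):
    p=eyes.camera(n)
    if f: cv2.imwrite('pics/'+f,p['pixels'][:,:,::-1])
    return p
def ray(p,uv,z):
    K=np.array(p['intrinsics']);T=np.array(p['pose'])
    d=T[:3,:3]@np.linalg.solve(K,[uv[0],uv[1],1]);o=T[:3,3]
    return o+d*(z-o[2])/d[2]
def proj(p,X):
    K=np.array(p['intrinsics']);T=np.array(p['pose'])
    c=T[:3,:3].T@(np.asarray(X)-T[:3,3]);q=K@c
    return q[:2]/q[2]
E
python3 - <<'E'
from h import *
ims=[]
for n in('scene','top'):
    p=shot(n);ims.append(p['pixels'])
    print(n,np.round(p['pose'],3).tolist(),np.round(p['intrinsics'],1).tolist())
    for k in('strongbox','bolt_knob','wheel_left','wheel_mid','wheel_right','spray_can','glue_bottle'):
        r=eyes.look_for(k,p)[:3]
        print(k,[(np.round(a['bbox']).tolist(),round(a['conf'],2)) for a in r])
im=np.vstack(ims)[:,:,::-1]
cv2.imwrite('pics/a.png',cv2.resize(np.hstack(ims)[:,:,::-1],(800,300),interpolation=cv2.INTER_AREA))
E
```

```text
pics
scene [[-0.344, 0.784, -0.517, 1.158], [0.939, 0.294, -0.18, 0.203], [0.01, -0.548, -0.837, 1.109], [0.0, 0.0, 0.0, 1.0]] [[412.3, 0.0, 252.3], [0.0, 412.3, 188.1], [0.0, 0.0, 1.0]]
strongbox [([186.0, 156.0, 290.0, 243.0], 0.62)]
bolt_knob []
wheel_left [([187.0, 168.0, 284.0, 231.0], 0.52)]
wheel_mid []
wheel_right [([183.0, 158.0, 292.0, 248.0], 0.47)]
spray_can [([106.0, 132.0, 139.0, 182.0], 0.69)]
glue_bottle [([372.0, 238.0, 400.0, 274.0], 0.56)]
top [[-0.023, -0.993, 0.115, 0.368], [-1.0, 0.024, 0.008, -0.004], [-0.01, -0.115, -0.993, 1.457], [0.0, 0.0, 0.0, 1.0]] [[470.4, 0.0, 261.6], [0.0, 470.4, 191.9], [0.0, 0.0, 1.0]]
strongbox [([232.0, 141.0, 331.0, 224.0], 0.69)]
bolt_knob []
wheel_left [([284.0, 204.0, 285.0, 209.0], 0.49)]
wheel_mid [([284.0, 200.0, 293.0, 212.0], 0.51), ([237.0, 145.0, 324.0, 201.0], 0.47)]
wheel_right [([296.0, 197.0, 306.0, 209.0], 0.42)]
spray_can [([391.0, 158.0, 430.0, 188.0], 0.67), ([239.0, 142.0, 323.0, 201.0], 0.59)]
glue_bottle [([115.0, 166.0, 141.0, 191.0], 0.85)]
```

```bash
python3 - <<'E'
from h import *
p=shot('top');c=p['pixels'][125:240,215:345,::-1]
cv2.imwrite('pics/b.png',cv2.resize(c,None,fx=5,fy=5,interpolation=cv2.INTER_CUBIC))
s=sensors.read_state();print(s['ee_pos'],s['eef_rot'])
E
```

```text
[ 0.17442672 -0.60017141  0.22258323] [9.90021780e-01 1.40914415e-01 2.93863595e-05 3.53487083e-05]
```

View pics/a.png

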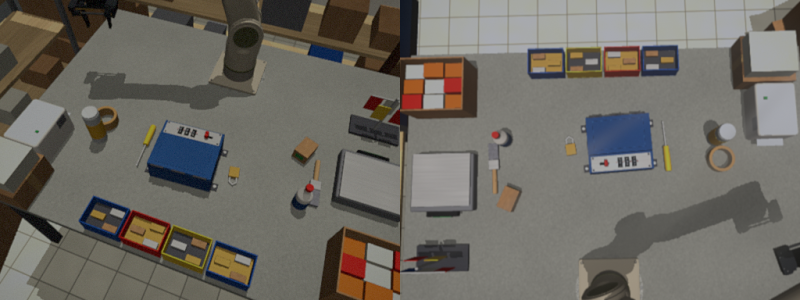

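View pics/b.png

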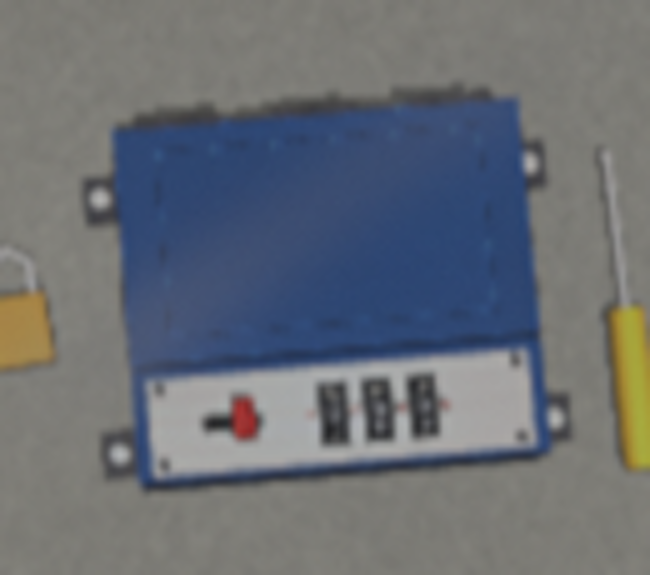

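Left: the box sits ahead of the arm, padlock to its left and screwdriver to its right. In the crop the lock plate is at the near side, knob at about (264,208.6) full-image pixels and wheels at about (281.8,207.6), (290.6,206.8), (299.6,206).

```bash
python3 - <<'E'
from h import *
p=shot('top')
f=lambda u,v,z:ray(p,(215+(u+.5)/5-.5,125+(v+.5)/5-.5),z)[:2]
L=[((115,128),(.105,.12),.099),((518,100),(.105,-.12),.099),((334,413),(-.073,.004),.106),((378,409),(-.073,-.022),.106),((423,405),(-.073,-.048),.106),((246,410),(-.073,.056),.117),((146,488),(-.105,.12),.095),((547,453),(-.105,-.12),.095)]
W=np.array([f(*a,z) for a,_,z in L]);B=np.array([b for _,b,_ in L])
print(W.round(4).tolist())
wc,bc=W.mean(0),B.mean(0);U,_,Vt=np.linalg.svd((B-bc).T@(W-wc));R=Vt.T@U.T;t=wc-R@bc
print(R,t,np.degrees(np.arctan2(R[1,0],R[0,0])));print(((R@B.T).T+t-W).round(4).tolist())
for b in B[2:6]:print((R@b+t).round(4))
E
```

```text
[[0.65, 0.0737], [0.6608, -0.1634], [0.4784, -0.05], [0.4801, -0.0754], [0.4818, -0.1014], [0.4804, 0.0006], [0.4384, 0.0596], [0.4532, -0.173]]
[[ 0.99862807 -0.0523639 ]
 [ 0.0523639   0.99862807]] [ 0.55177217 -0.05048641] 3.0016034494498416
[[0.0004, 0.0011], [0.0022, -0.0014], [0.0002, -0.0003], [-0.0001, -0.0009], [-0.0004, -0.0009], [-0.0045, 0.001], [0.0022, 0.0042], [0.0, -0.0028]]
[ 0.4787 -0.0503]
[ 0.48   -0.0763]
[ 0.4814 -0.1022]
[0.4759 0.0016]
```

{"method": "arm_command", "body": {
  "steps": [
    {"slide": [0.026,0.045,0.002],"rot": [0,0,-1.6],"grip": 0},
    {"slide": [0.03,0.052,0],"rot": [0,0,-1.6],"grip": 0},
    {"slide": [0.03,0.052,0],"rot": [0,0,-1.6],"grip": 0},
    {"slide": [0.03,0.052,0],"rot": [0,0,-1.6],"grip": 0},
    {"slide": [0.03,0.052,0],"rot": [0,0,-1.6],"grip": 0},
    {"slide": [0.03,0.052,0],"rot": [0,0,-1.6],"grip": 0},
    {"slide": [0.03,0.052,0],"rot": [0,0,-1.6],"grip": 0},
    {"slide": [0.03,0.052,0],"rot": [0,0,-1.5],"grip": 0}
  ],
  "newtons": 20
}}

```text
time: 1.9
ee_pos: [0.4112, -0.1895, 0.2249]
eef_rot: [1.0, 0.03, 0.0, 0.0]
ft_force: [1.7, -0.5, -0.4]
width: 0.0148
grip_force: 0.0
```

{"method": "arm_command", "body": {
  "steps": [
    {"slide": [0.012,0.03,0],"grip": 0},
    {"slide": [0.012,0.03,0],"grip": 0},
    {"slide": [0.01,0.03,-0.01],"grip": 0},
    {"slide": [0.01,0.02,-0.02],"grip": 0},
    {"slide": [0,0,0],"grip": 0},
    {"slide": [0,0,0],"grip": 0},
    {"slide": [0,0,0],"grip": 0},
    {"slide": [0,0,0],"grip": 0}
  ]
}}

```text
schema error: expected keys rot, slide, grip
```

```bash
python3 - <<'E'
from h import *
s=sensors.read_state();print(s['ee_pos'],s['width'],s['ft_force'])
p=shot('wrist','c.png');print(np.round(p['pose'],3).tolist())
for b in((.4787,-.0503,.106),(.48,-.0763,.106),(.4814,-.1022,.106),(.4759,.0016,.117),tuple(s['ee_pos'])):print(proj(p,b).round(1))
E
```

```text
[ 0.411155   -0.18946464  0.22492566] 0.014835577249557905 [ 1.69310197 -0.51280006 -0.41740523]
[[0.061, -0.962, -0.265, 0.482], [-0.998, -0.059, -0.017, -0.185], [0.001, 0.266, -0.964, 0.387], [0.0, 0.0, 0.0, 1.0]]
[124.8 114.1]
[150.8 114.4]
[176.6 114.6]
[ 65.4 113.6]
[258.9 232.1]
```

View pics/c.png

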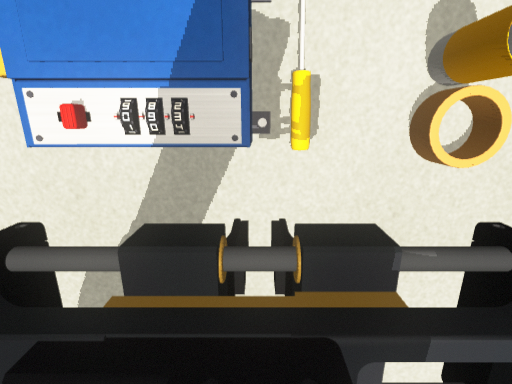

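```bash
python3 - <<'E'
from h import *
p=shot('wrist');c=p['pixels'][85:150,40:205,::-1]
cv2.imwrite('pics/d.png',cv2.resize(c,(792,312),interpolation=cv2.INTER_CUBIC))
E
```

```text
(no output)
```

View pics/d.png

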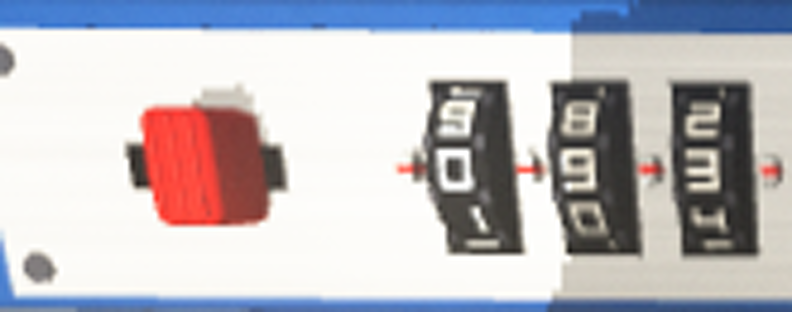

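Wheels read 0, 9, 3 (near numerals 1, 0, 4; far 9, 8, 2). So left +3, middle -2, right +1. I'll fix the lateral pixel positions numerically.

```bash
cat >> h.py <<'E'
def reds(p):
    a=p['pixels'].astype(int);m=((a[...,0]>110)&(a[...,1]<90)&(a[...,2]<90)).astype(np.uint8)
    n,_,st,c=cv2.connectedComponentsWithStats(m)
    return [(c[i].round(1).tolist(),st[i].tolist()) for i in range(1,n) if st[i][4]>2]
E
python3 - <<'E'
from h import *
p=shot('wrist')
for c,st in reds(p): print(c,st,ray(p,c,.095).round(4),ray(p,c,.117).round(4))
g=p['pixels'][119:122,100:220].mean((0,2)).round().astype(int);print(g.tolist())
E
```

```text
[483.4, 47.3] [447, 16, 65, 54, 2035] [ 0.5678 -0.3952  0.095 ] [ 0.5615 -0.379   0.117 ]
[491.7, 24.0] [491, 23, 2, 3, 3] [ 0.5883 -0.3972  0.095 ] [ 0.5805 -0.381   0.117 ]
[495.0, 64.3] [494, 64, 3, 2, 3] [ 0.5536 -0.4111  0.095 ] [ 0.5484 -0.3938  0.117 ]
[509.3, 64.3] [507, 64, 5, 2, 7] [ 0.5546 -0.4254  0.095 ] [ 0.5493 -0.407   0.117 ]
[448.2, 97.2] [435, 92, 31, 11, 107] [ 0.5198 -0.3725  0.095 ] [ 0.5171 -0.3581  0.117 ]
[482.2, 106.8] [465, 101, 36, 13, 282] [ 0.513  -0.4101  0.095 ] [ 0.5108 -0.3928  0.117 ]
[431.2, 104.2] [431, 103, 2, 3, 4] [ 0.5118 -0.3567  0.095 ] [ 0.5097 -0.3435  0.117 ]
[445.8, 104.5] [444, 102, 4, 6, 6] [ 0.5126 -0.3719  0.095 ] [ 0.5104 -0.3575  0.117 ]
[78.3, 116.8] [66, 105, 26, 25, 558] [0.4734 0.0092 0.095 ] [ 0.4742 -0.005   0.117 ]
[439.2, 105.2] [439, 104, 2, 3, 4] [ 0.5114 -0.3652  0.095 ] [ 0.5094 -0.3513  0.117 ]
[123.2, 117.4] [122, 117, 3, 2, 5] [ 0.4761 -0.0377  0.095 ] [ 0.4767 -0.0485  0.117 ]
[171.8, 118.2] [170, 118, 4, 2, 5] [ 0.4789 -0.0886  0.095 ] [ 0.4793 -0.0955  0.117 ]
[197.2, 118.2] [196, 118, 3, 2, 4] [ 0.4808 -0.1152  0
[... 1114 characters left out ...]
8 0.0087 0.095 ] [ 0.2628 -0.0055  0.117 ]
[389.3, 304.7] [387, 303, 5, 4, 7] [ 0.2686 -0.3615  0.095 ] [ 0.2848 -0.3479  0.117 ]
[251, 251, 251, 251, 251, 252, 252, 252, 252, 252, 252, 252, 252, 252, 252, 252, 252, 252, 252, 251, 249, 247, 211, 174, 182, 170, 74, 114, 224, 221, 160, 160, 175, 228, 225, 76, 73, 71, 63, 60, 59, 58, 58, 81, 185, 251, 253, 251, 160, 205, 249, 147, 68, 83, 153, 169, 165, 134, 153, 214, 162, 56, 57, 56, 50, 49, 50, 50, 70, 145, 180, 196, 177, 121, 147, 206, 194, 59, 54, 77, 136, 132, 132, 132, 158, 225, 113, 50, 51, 48, 43, 43, 45, 80, 182, 178, 173, 169, 129, 149, 206, 205, 206, 205, 206, 205, 207, 206, 206, 205, 206, 206, 207, 206, 207, 206, 207, 207, 207, 207]
```

{"method": "arm_command", "body": {
  "steps": [
    {"slide": [0.012,0.03,0],"rot": [0,0,0],"grip": 0},
    {"slide": [0.012,0.03,0],"rot": [0,0,0],"grip": 0},
    {"slide": [0.01,0.03,-0.01],"rot": [0,0,0],"grip": 0},
    {"slide": [0.01,0.02,-0.02],"rot": [0,0,0],"grip": 0},
    {"slide": [0,0,-0.01],"rot": [0,0,0],"grip": 0},
    {"slide": [0,0,-0.01],"rot": [0,0,0],"grip": 0},
    {"slide": [0,0,0],"rot": [0,0,0],"grip": 0},
    {"slide": [0,0,0],"rot": [0,0,0],"grip": 0}
  ]
}}

```text
time: 3.05
ee_pos: [0.4545, -0.0819, 0.175]
eef_rot: [1.0, 0.03, 0.0, 0.0]
ft_force: [0.0, 0.3, 0.3]
width: 0.0002
grip_force: 0.0
```

```bash
python3 - <<'E'
from h import *
s=sensors.read_state();print(s['ee_pos'],s['width'],s['ft_force'])
p=shot('wrist','e.png')
for c,st in reds(p): print(c,st,ray(p,c,.095).round(4),ray(p,c,.117).round(4))
E
```

```text
[ 0.45449086 -0.08193231  0.1750117 ] 0.00020870653915056191 [0.04455863 0.31436202 0.28869359]
[165.4, 174.8] [154, 161, 23, 29, 586] [0.471  0.0053 0.095 ] [ 0.476  -0.0023  0.117 ]
[211.8, 173.8] [210, 173, 4, 2, 5] [ 0.4745 -0.0373  0.095 ] [ 0.4792 -0.0409  0.117 ]
[510.8, 190.5] [510, 189, 2, 4, 4] [ 0.4756 -0.3161  0.095 ] [ 0.4802 -0.2945  0.117 ]
[243.0, 248.0] [243, 247, 1, 3, 3] [ 0.4014 -0.0692  0.095 ] [ 0.4127 -0.07    0.117 ]
[263.3, 300.6] [117, 293, 262, 14, 2750] [ 0.342  -0.0932  0.095 ] [ 0.3586 -0.0918  0.117 ]
[128.0, 298.3] [127, 297, 4, 3, 6] [0.3361 0.0487 0.095 ] [0.3534 0.0372 0.117 ]
[87.1, 304.4] [82, 301, 13, 6, 24] [0.326  0.0923 0.095 ] [0.3441 0.0769 0.117 ]
[112.2, 304.2] [111, 303, 3, 3, 4] [0.3278 0.0658 0.095 ] [0.3458 0.0528 0.117 ]
[79.8, 305.5] [78, 305, 4, 2, 6] [0.3241 0.1002 0.095 ] [0.3424 0.084  0.117 ]
[108.2, 305.0] [108, 304, 2, 3, 4] [0.3266 0.0701 0.095 ] [0.3447 0.0567 0.117 ]
```

View pics/e.png

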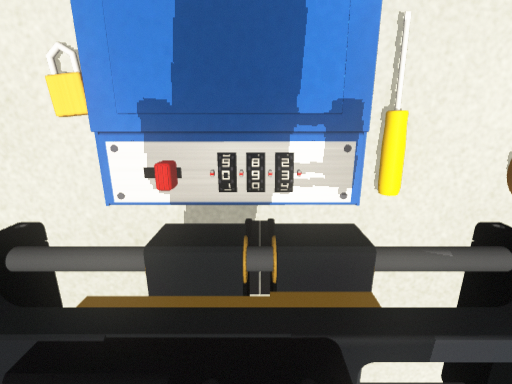

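Wrist image: fingers shut at about (260,270), knob (165,175), wheels (227,173), (256,173), (285,173), reading 0 9 3. Wheel tops come out at about (0.4765,-0.050), (0.478,-0.076), (0.4795,-0.102). Start with the right wheel.

{"method": "arm_command", "body": {
  "steps": [
    {"slide": [0.005,-0.005,-0.015],"rot": [0,0,0],"grip": 0},
    {"slide": [0.005,-0.005,-0.015],"rot": [0,0,0],"grip": 0},
    {"slide": [0.005,-0.005,-0.015],"rot": [0,0,0],"grip": 0},
    {"slide": [0.004,-0.005,-0.012],"rot": [0,0,0],"grip": 0},
    {"slide": [0,0,-0.006],"rot": [0,0,0],"grip": 0},
    {"slide": [0,0,0],"rot": [0,0,0],"grip": 0},
    {"slide": [0,0,0],"rot": [0,0,0],"grip": 0},
    {"slide": [0,0,0],"rot": [0,0,0],"grip": 0}
  ]
}}

```text
time: 4.1
ee_pos: [0.4737, -0.1012, 0.1121]
eef_rot: [1.0, 0.031, 0.0, 0.0]
ft_force: [-0.2, -0.1, -0.5]
width: 0.0005
grip_force: 0.0
```

{"method": "arm_command", "body": {
  "steps": [
    {"slide": [0,-0.001,-0.001],"rot": [0,0,0],"grip": 0},
    {"slide": [0,0,-0.001],"rot": [0,0,0],"grip": 0},
    {"slide": [0,0,-0.001],"rot": [0,0,0],"grip": 0},
    {"slide": [0,0,0],"rot": [0,0,0],"grip": 0},
    {"slide": [0,0,-0.001],"rot": [0,0,0],"grip": 0},
    {"slide": [0,0,0],"rot": [0,0,0],"grip": 0},
    {"slide": [0,0,0],"rot": [0,0,0],"grip": 0},
    {"slide": [0,0,0],"rot": [0,0,0],"grip": 0}
  ]
}}

```text
time: 5.1
ee_pos: [0.4735, -0.1022, 0.1076]
eef_rot: [1.0, 0.031, 0.0, 0.0]
ft_force: [0.2, -0.4, -0.4]
width: 0.0007
grip_force: 0.0
```

{"method": "arm_command", "body": {
  "steps": [
    {"slide": [0,0,-0.001],"rot": [0,0,0],"grip": 0},
    {"slide": [0,0,0],"rot": [0,0,0],"grip": 0},
    {"slide": [0,0,0],"rot": [0,0,0],"grip": 0},
    {"slide": [0,0,-0.001],"rot": [0,0,0],"grip": 0},
    {"slide": [0,0,0],"rot": [0,0,0],"grip": 0},
    {"slide": [0,0,0],"rot": [0,0,0],"grip": 0},
    {"slide": [0,0,0],"rot": [0,0,0],"grip": 0},
    {"slide": [0,0,0],"rot": [0,0,0],"grip": 0}
  ]
}}

```text
time: 6.1
ee_pos: [0.4745, -0.1022, 0.1067]
eef_rot: [1.0, 0.031, 0.001, 0.0]
ft_force: [-1.8, 1.3, 11.2]
width: 0.0005
grip_force: 5.8
```

Contact: rim at about 0.107, stiffness about 11 N/mm. Ease by 0.4 mm, then roll one numeral.

{"method": "arm_command", "body": {
  "steps": [
    {"slide": [0,0,-0.0],"rot": [0,0,0],"grip": 0},
    {"slide": [0,0,0.0004],"rot": [0,0,0],"grip": 0},
    {"slide": [0.002,0.0001,0],"rot": [0,0,0],"grip": 0},
    {"slide": [0.002,0.0001,0],"rot": [0,0,0],"grip": 0},
    {"slide": [0.002,0.0001,0],"rot": [0,0,0],"grip": 0},
    {"slide": [0.002,0.0001,0],"rot": [0,0,0],"grip": 0},
    {"slide": [0.002,0.0001,0],"rot": [0,0,0],"grip": 0},
    {"slide": [0.0015,0.0001,0],"rot": [0,0,0],"grip": 0}
  ]
}}

```text
time: 7.1
ee_pos: [0.4856, -0.1015, 0.1068]
eef_rot: [1.0, 0.031, 0.001, 0.0]
ft_force: [-2.1, 0.5, 10.1]
width: 0.0003
grip_force: 5.2
```

{"method": "arm_command", "body": {
  "steps": [
    {"slide": [0,0,0.01],"rot": [0,0,0],"grip": 0},
    {"slide": [-0.01,0.008,0.02],"rot": [0,0,0],"grip": 0},
    {"slide": [-0.02,0.01,0.02],"rot": [0,0,0],"grip": 0},
    {"slide": [0,0.007,0],"rot": [0,0,0],"grip": 0},
    {"slide": [0,0,0],"rot": [0,0,0],"grip": 0},
    {"slide": [0,0,0],"rot": [0,0,0],"grip": 0},
    {"slide": [0,0,0],"rot": [0,0,0],"grip": 0},
    {"slide": [0,0,0],"rot": [0,0,0],"grip": 0}
  ]
}}

```text
time: 8.1
ee_pos: [0.4549, -0.0767, 0.1556]
eef_rot: [1.0, 0.03, -0.0, -0.0]
ft_force: [0.3, 0.6, -0.5]
width: 0.0005
grip_force: 0.0
```

```bash
cat >> h.py <<'E'
def wheels(f):
    s=sensors.read_state();print(s['ee_pos'],s['ft_force'])
    p=shot('wrist');q=proj(p,(.478,-.0762,.106)).astype(int);print(q)
    c=p['pixels'][max(q[1]-30,0):q[1]+35,q[0]-120:q[0]+60,::-1]
    cv2.imwrite('pics/'+f,cv2.resize(c,None,fx=4.4,fy=4.4,interpolation=cv2.INTER_CUBIC))
E
python3 -c "from h import *;wheels('f.png')"
```

```text
[ 0.45490908 -0.07667773  0.1556387 ] [ 0.33068846  0.62329121 -0.54228319]
[260 180]
```

View pics/f.png

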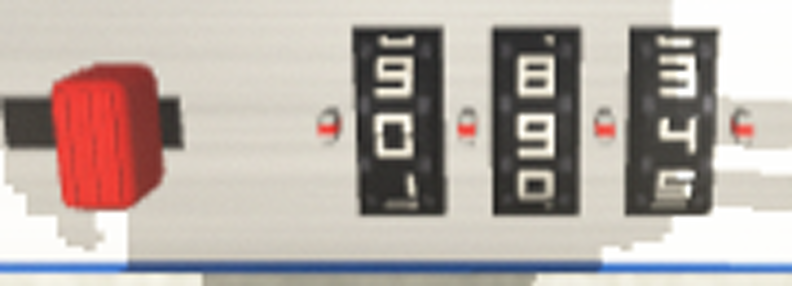

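Right wheel now reads 4; left 0, middle 9. Now the middle wheel, rolling toward the robot.

{"method": "arm_command", "body": {
  "steps": [
    {"slide": [0.01,0,-0.015],"rot": [0,0,0],"grip": 0},
    {"slide": [0.01,0,-0.015],"rot": [0,0,0],"grip": 0},
    {"slide": [0.009,0.001,-0.01],"rot": [0,0,0],"grip": 0},
    {"slide": [0,0,-0.005],"rot": [0,0,0],"grip": 0},
    {"slide": [0,0,0],"rot": [0,0,0],"grip": 0},
    {"slide": [0,0,-0.001],"rot": [0,0,0],"grip": 0},
    {"slide": [0,0,0],"rot": [0,0,0],"grip": 0},
    {"slide": [0,0,0],"rot": [0,0,0],"grip": 0}
  ]
}}

```text
time: 9.15
ee_pos: [0.484, -0.0757, 0.1102]
eef_rot: [1.0, 0.03, 0.0, 0.0]
ft_force: [-0.7, 0.7, 0.8]
width: 0.0004
grip_force: 0.0
```

{"method": "arm_command", "body": {
  "steps": [
    {"slide": [0,0,-0.001],"rot": [0,0,0],"grip": 0},
    {"slide": [0,0,0],"rot": [0,0,0],"grip": 0},
    {"slide": [0,0,0],"rot": [0,0,0],"grip": 0},
    {"slide": [0,0,0],"rot": [0,0,0],"grip": 0},
    {"slide": [0,0,0],"rot": [0,0,0],"grip": 0},
    {"slide": [0,0,0],"rot": [0,0,0],"grip": 0},
    {"slide": [0,0,0],"rot": [0,0,0],"grip": 0},
    {"slide": [0,0,0],"rot": [0,0,0],"grip": 0}
  ]
}}

```text
time: 10.15
ee_pos: [0.4839, -0.0756, 0.109]
eef_rot: [1.0, 0.031, -0.0, 0.0]
ft_force: [-0.1, -0.4, -0.6]
width: 0.0006
grip_force: 0.0
```

{"method": "arm_command", "body": {
  "steps": [
    {"slide": [0,0,-0.001],"rot": [0,0,0],"grip": 0},
    {"slide": [0,0,0],"rot": [0,0,0],"grip": 0},
    {"slide": [0,0,0],"rot": [0,0,0],"grip": 0},
    {"slide": [0,0,0],"rot": [0,0,0],"grip": 0},
    {"slide": [0,0,0],"rot": [0,0,0],"grip": 0},
    {"slide": [0,0,0],"rot": [0,0,0],"grip": 0},
    {"slide": [0,0,0],"rot": [0,0,0],"grip": 0},
    {"slide": [0,0,0],"rot": [0,0,0],"grip": 0}
  ]
}}

```text
time: 11.15
ee_pos: [0.4839, -0.0756, 0.108]
eef_rot: [1.0, 0.031, -0.0, 0.0]
ft_force: [0.3, -0.1, -0.5]
width: 0.0002
grip_force: 0.0
```

{"method": "arm_command", "body": {
  "steps": [
    {"slide": [0,0,-0.0007],"rot": [0,0,0],"grip": 0},
    {"slide": [0,0,0],"rot": [0,0,0],"grip": 0},
    {"slide": [0,0,0],"rot": [0,0,0],"grip": 0},
    {"slide": [0,0,0],"rot": [0,0,0],"grip": 0},
    {"slide": [0,0,0],"rot": [0,0,0],"grip": 0},
    {"slide": [0,0,0],"rot": [0,0,0],"grip": 0},
    {"slide": [0,0,0],"rot": [0,0,0],"grip": 0},
    {"slide": [0,0,0],"rot": [0,0,0],"grip": 0}
  ]
}}

```text
time: 12.15
ee_pos: [0.4839, -0.0756, 0.1073]
eef_rot: [1.0, 0.031, 0.0, 0.0]
ft_force: [0.3, -0.3, -0.7]
width: 0.0003
grip_force: 0.0
```

{"method": "arm_command", "body": {
  "steps": [
    {"slide": [0,0,-0.0009],"rot": [0,0,0],"grip": 0},
    {"slide": [0,0,0],"rot": [0,0,0],"grip": 0},
    {"slide": [0,0,0],"rot": [0,0,0],"grip": 0},
    {"slide": [0,0,0],"rot": [0,0,0],"grip": 0},
    {"slide": [0,0,0],"rot": [0,0,0],"grip": 0},
    {"slide": [0,0,0],"rot": [0,0,0],"grip": 0},
    {"slide": [0,0,0],"rot": [0,0,0],"grip": 0},
    {"slide": [0,0,0],"rot": [0,0,0],"grip": 0}
  ]
}}

```text
time: 13.15
ee_pos: [0.4843, -0.0756, 0.1069]
eef_rot: [1.0, 0.031, 0.0, 0.0]
ft_force: [-1.1, 0.1, 4.5]
width: 0.0006
grip_force: 2.8
```

{"method": "arm_command", "body": {
  "steps": [
    {"slide": [0,0,-0.0008],"rot": [0,0,0],"grip": 0},
    {"slide": [0,0,0],"rot": [0,0,0],"grip": 0},
    {"slide": [0,0,0],"rot": [0,0,0],"grip": 0},
    {"slide": [0,0,0],"rot": [0,0,0],"grip": 0},
    {"slide": [0,0,0],"rot": [0,0,0],"grip": 0},
    {"slide": [0,0,0],"rot": [0,0,0],"grip": 0},
    {"slide": [0,0,0],"rot": [0,0,0],"grip": 0},
    {"slide": [0,0,0],"rot": [0,0,0],"grip": 0}
  ]
}}

```text
time: 14.15
ee_pos: [0.4849, -0.0756, 0.1068]
eef_rot: [1.0, 0.031, 0.001, 0.0]
ft_force: [-1.9, 0.7, 11.1]
width: 0.0006
grip_force: 5.3
```

{"method": "arm_command", "body": {
  "steps": [
    {"slide": [0,0,0.0004],"rot": [0,0,0],"grip": 0},
    {"slide": [-0.0023,-0.0001,0],"rot": [0,0,0],"grip": 0},
    {"slide": [-0.0023,-0.0001,0],"rot": [0,0,0],"grip": 0},
    {"slide": [-0.0023,-0.0001,0],"rot": [0,0,0],"grip": 0},
    {"slide": [-0.0023,-0.0002,0],"rot": [0,0,0],"grip": 0},
    {"slide": [-0.0023,-0.0002,0],"rot": [0,0,0],"grip": 0},
    {"slide": [0,0,0],"rot": [0,0,0],"grip": 0},
    {"slide": [0,0,0],"rot": [0,0,0],"grip": 0}
  ]
}}

```text
time: 15.15
ee_pos: [0.473, -0.0763, 0.1068]
eef_rot: [1.0, 0.031, 0.001, 0.0]
ft_force: [-2.2, 0.4, 7.9]
width: 0.0007
grip_force: 4.2
```

{"method": "arm_command", "body": {
  "steps": [
    {"slide": [0,0,0.006],"rot": [0,0,0],"grip": 0},
    {"slide": [0,0,0.002],"rot": [0,0,0],"grip": 0},
    {"slide": [0.0115,0.0007,0],"rot": [0,0,0],"grip": 0},
    {"slide": [0,0,-0.003],"rot": [0,0,0],"grip": 0},
    {"slide": [0,0,-0.003],"rot": [0,0,0],"grip": 0},
    {"slide": [0,0,-0.002],"rot": [0,0,0],"grip": 0},
    {"slide": [0,0,0],"rot": [0,0,0],"grip": 0},
    {"slide": [0,0,0],"rot": [0,0,0],"grip": 0}
  ]
}}

```text
time: 16.15
ee_pos: [0.4848, -0.0754, 0.1069]
eef_rot: [1.0, 0.031, 0.001, 0.0]
ft_force: [0.1, 2.3, 9.6]
width: 0.0004
grip_force: 4.4
```

{"method": "arm_command", "body": {
  "steps": [
    {"slide": [0,0,0.0001],"rot": [0,0,0],"grip": 0},
    {"slide": [-0.0023,-0.0001,0],"rot": [0,0,0],"grip": 0},
    {"slide": [-0.0023,-0.0001,0],"rot": [0,0,0],"grip": 0},
    {"slide": [-0.0023,-0.0001,0],"rot": [0,0,0],"grip": 0},
    {"slide": [-0.0023,-0.0002,0],"rot": [0,0,0],"grip": 0},
    {"slide": [-0.0023,-0.0002,0],"rot": [0,0,0],"grip": 0},
    {"slide": [0,0,0],"rot": [0,0,0],"grip": 0},
    {"slide": [0,0,0],"rot": [0,0,0],"grip": 0}
  ]
}}

```text
time: 17.15
ee_pos: [0.4729, -0.0761, 0.1068]
eef_rot: [1.0, 0.031, 0.001, 0.0]
ft_force: [-2.8, 0.9, 8.7]
width: 0.0007
grip_force: 4.7
```

{"method": "arm_command", "body": {
  "steps": [
    {"slide": [0,0,0.01],"rot": [0,0,0],"grip": 0},
    {"slide": [-0.006,0,0.02],"rot": [0,0,0],"grip": 0},
    {"slide": [-0.012,0,0.02],"rot": [0,0,0],"grip": 0},
    {"slide": [0,0,0],"rot": [0,0,0],"grip": 0},
    {"slide": [0,0,0],"rot": [0,0,0],"grip": 0},
    {"slide": [0,0,0],"rot": [0,0,0],"grip": 0},
    {"slide": [0,0,0],"rot": [0,0,0],"grip": 0},
    {"slide": [0,0,0],"rot": [0,0,0],"grip": 0}
  ]
}}

```text
time: 18.15
ee_pos: [0.4544, -0.0762, 0.1558]
eef_rot: [1.0, 0.031, -0.0, -0.0]
ft_force: [-0.5, 0.3, -0.2]
width: 0.0005
grip_force: 0.0
```

```bash
python3 -c "from h import *;wheels('g.png')"
```

```text
[ 0.45438128 -0.07621473  0.15577399] [-0.51744519  0.27240631 -0.21738562]
[260 180]
```

View pics/g.png

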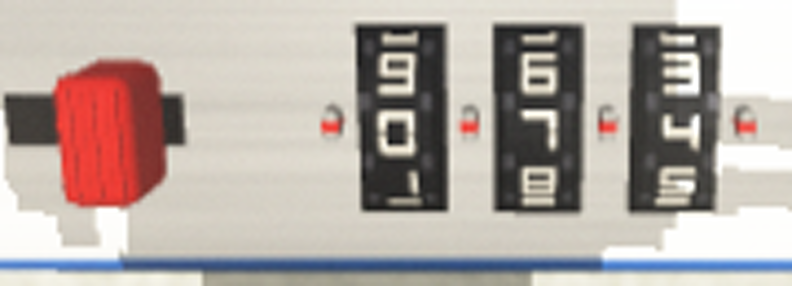

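Middle reads 7, right 4, left 0. Now the left wheel, three numerals away from the robot.

{"method": "arm_command", "body": {
  "steps": [
    {"slide": [0.006,0.009,-0.015],"rot": [0,0,0],"grip": 0},
    {"slide": [0.006,0.009,-0.015],"rot": [0,0,0],"grip": 0},
    {"slide": [0.0045,0.0082,-0.01],"rot": [0,0,0],"grip": 0},
    {"slide": [0,0,-0.005],"rot": [0,0,0],"grip": 0},
    {"slide": [0,0,-0.0015],"rot": [0,0,0],"grip": 0},
    {"slide": [0,0,-0.001],"rot": [0,0,0],"grip": 0},
    {"slide": [0,0,0],"rot": [0,0,0],"grip": 0},
    {"slide": [0,0,0],"rot": [0,0,0],"grip": 0}
  ]
}}

```text
time: 19.2
ee_pos: [0.471, -0.0503, 0.1088]
eef_rot: [1.0, 0.03, 0.0, 0.0]
ft_force: [0.6, 0.3, 0.4]
width: 0.0004
grip_force: 0.0
```

{"method": "arm_command", "body": {
  "steps": [
    {"slide": [0,0,-0.0006],"rot": [0,0,0],"grip": 0},
    {"slide": [0,0,0],"rot": [0,0,0],"grip": 0},
    {"slide": [0,0,0],"rot": [0,0,0],"grip": 0},
    {"slide": [0,0,0],"rot": [0,0,0],"grip": 0},
    {"slide": [0,0,0],"rot": [0,0,0],"grip": 0},
    {"slide": [0,0,0],"rot": [0,0,0],"grip": 0},
    {"slide": [0,0,0],"rot": [0,0,0],"grip": 0},
    {"slide": [0,0,0],"rot": [0,0,0],"grip": 0}
  ]
}}

```text
time: 20.2
ee_pos: [0.4709, -0.0501, 0.108]
eef_rot: [1.0, 0.031, -0.0, 0.0]
ft_force: [0.2, 0.4, 0.1]
width: 0.0003
grip_force: 0.0
```

{"method": "arm_command", "body": {
  "steps": [
    {"slide": [0,0,-0.001],"rot": [0,0,0],"grip": 0},
    {"slide": [0,0,0],"rot": [0,0,0],"grip": 0},
    {"slide": [0,0,0],"rot": [0,0,0],"grip": 0},
    {"slide": [0,0,0],"rot": [0,0,0],"grip": 0},
    {"slide": [0,0,0],"rot": [0,0,0],"grip": 0},
    {"slide": [0,0,0],"rot": [0,0,0],"grip": 0},
    {"slide": [0,0,0],"rot": [0,0,0],"grip": 0},
    {"slide": [0,0,0],"rot": [0,0,0],"grip": 0}
  ]
}}

```text
time: 21.2
ee_pos: [0.471, -0.0501, 0.107]
eef_rot: [1.0, 0.031, 0.0, 0.0]
ft_force: [0.5, -0.0, 2.3]
width: 0.0003
grip_force: 1.1
```

{"method": "arm_command", "body": {
  "steps": [
    {"slide": [0,0,-0.0006],"rot": [0,0,0],"grip": 0},
    {"slide": [0,0,0],"rot": [0,0,0],"grip": 0},
    {"slide": [0.0023,0.0001,0],"rot": [0,0,0],"grip": 0},
    {"slide": [0.0023,0.0001,0],"rot": [0,0,0],"grip": 0},
    {"slide": [0.0023,0.0001,0],"rot": [0,0,0],"grip": 0},
    {"slide": [0.0023,0.0002,0],"rot": [0,0,0],"grip": 0},
    {"slide": [0.0023,0.0002,0],"rot": [0,0,0],"grip": 0},
    {"slide": [0,0,0],"rot": [0,0,0],"grip": 0}
  ]
}}

```text
time: 22.2
ee_pos: [0.4829, -0.0494, 0.1069]
eef_rot: [1.0, 0.031, 0.0, 0.0]
ft_force: [-0.9, 0.1, 6.7]
width: 0.0006
grip_force: 3.5
```

{"method": "arm_command", "body": {
  "steps": [
    {"slide": [0,0,0.006],"rot": [0,0,0],"grip": 0},
    {"slide": [0,0,0.002],"rot": [0,0,0],"grip": 0},
    {"slide": [-0.0115,-0.0007,0],"rot": [0,0,0],"grip": 0},
    {"slide": [0,0,-0.003],"rot": [0,0,0],"grip": 0},
    {"slide": [0,0,-0.003],"rot": [0,0,0],"grip": 0},
    {"slide": [0,0,-0.002],"rot": [0,0,0],"grip": 0},
    {"slide": [0,0,0],"rot": [0,0,0],"grip": 0},
    {"slide": [0,0,0],"rot": [0,0,0],"grip": 0}
  ]
}}

```text
time: 23.2
ee_pos: [0.4717, -0.0501, 0.1069]
eef_rot: [1.0, 0.031, 0.001, 0.0]
ft_force: [-0.7, 0.2, 5.3]
width: 0.0006
grip_force: 3.0
```

{"method": "arm_command", "body": {
  "steps": [
    {"slide": [0,0,-0.0001],"rot": [0,0,0],"grip": 0},
    {"slide": [0,0,0],"rot": [0,0,0],"grip": 0},
    {"slide": [0.0023,0.0001,0],"rot": [0,0,0],"grip": 0},
    {"slide": [0.0023,0.0001,0],"rot": [0,0,0],"grip": 0},
    {"slide": [0.0023,0.0001,0],"rot": [0,0,0],"grip": 0},
    {"slide": [0.0023,0.0002,0],"rot": [0,0,0],"grip": 0},
    {"slide": [0.0023,0.0002,0],"rot": [0,0,0],"grip": 0},
    {"slide": [0,0,0],"rot": [0,0,0],"grip": 0}
  ]
}}

```text
time: 24.2
ee_pos: [0.4833, -0.0494, 0.1069]
eef_rot: [1.0, 0.031, 0.001, 0.0]
ft_force: [-0.1, -0.3, 6.3]
width: 0.0002
grip_force: 3.5
```

{"method": "arm_command", "body": {
  "steps": [
    {"slide": [0,0,0.006],"rot": [0,0,0],"grip": 0},
    {"slide": [0,0,0.002],"rot": [0,0,0],"grip": 0},
    {"slide": [-0.0115,-0.0007,0],"rot": [0,0,0],"grip": 0},
    {"slide": [0,0,-0.003],"rot": [0,0,0],"grip": 0},
    {"slide": [0,0,-0.003],"rot": [0,0,0],"grip": 0},
    {"slide": [0,0,-0.002],"rot": [0,0,0],"grip": 0},
    {"slide": [0,0,0],"rot": [0,0,0],"grip": 0},
    {"slide": [0,0,0],"rot": [0,0,0],"grip": 0}
  ]
}}

```text
time: 25.2
ee_pos: [0.4718, -0.0501, 0.1069]
eef_rot: [1.0, 0.031, 0.001, 0.0]
ft_force: [-0.4, -0.6, 7.0]
width: 0.0004
grip_force: 3.3
```

{"method": "arm_command", "body": {
  "steps": [
    {"slide": [0,0,0],"rot": [0,0,0],"grip": 0},
    {"slide": [0,0,0],"rot": [0,0,0],"grip": 0},
    {"slide": [0.0023,0.0001,0],"rot": [0,0,0],"grip": 0},
    {"slide": [0.0023,0.0001,0],"rot": [0,0,0],"grip": 0},
    {"slide": [0.0023,0.0001,0],"rot": [0,0,0],"grip": 0},
    {"slide": [0.0023,0.0002,0],"rot": [0,0,0],"grip": 0},
    {"slide": [0.0023,0.0002,0],"rot": [0,0,0],"grip": 0},
    {"slide": [0,0,0],"rot": [0,0,0],"grip": 0}
  ]
}}

```text
time: 26.2
ee_pos: [0.4833, -0.0494, 0.1069]
eef_rot: [1.0, 0.031, 0.001, 0.0]
ft_force: [-0.8, 0.7, 6.8]
width: 0.0009
grip_force: 3.5
```

{"method": "arm_command", "body": {
  "steps": [
    {"slide": [0,0,0.01],"rot": [0,0,0],"grip": 0},
    {"slide": [-0.01,0,0.02],"rot": [0,0,0],"grip": 0},
    {"slide": [-0.018,0,0.02],"rot": [0,0,0],"grip": 0},
    {"slide": [0,0,0],"rot": [0,0,0],"grip": 0},
    {"slide": [0,0,0],"rot": [0,0,0],"grip": 0},
    {"slide": [0,0,0],"rot": [0,0,0],"grip": 0},
    {"slide": [0,0,0],"rot": [0,0,0],"grip": 0},
    {"slide": [0,0,0],"rot": [0,0,0],"grip": 0}
  ]
}}

```text
time: 27.2
ee_pos: [0.4544, -0.0493, 0.156]
eef_rot: [1.0, 0.031, -0.0, -0.0]
ft_force: [0.6, -0.1, -0.4]
width: 0.0003
grip_force: 0.0
```

```bash
python3 - <<'E'
from h import *
wheels('i.png');p=shot('wrist')
for c,st in reds(p)[:4]: print(c,st,ray(p,c,.095).round(4),ray(p,c,.117).round(4))
E
```

```text
[ 0.45444547 -0.04928163  0.15599915] [ 0.55652217 -0.05631686 -0.36640546]
[294 182]
[108.1, 89.9] [103, 73, 11, 40, 90] [0.54  0.074 0.095] [0.5386 0.0623 0.117 ]
[198.2, 181.8] [187, 166, 23, 33, 633] [0.4707 0.0037 0.095 ] [ 0.4761 -0.0011  0.117 ]
[308.4, 180.2] [308, 179, 2, 3, 5] [ 0.4779 -0.0899  0.095 ] [ 0.4826 -0.0855  0.117 ]
[339.2, 179.8] [338, 179, 3, 3, 5] [ 0.4799 -0.116   0.095 ] [ 0.4844 -0.1091  0.117 ]
```

View pics/i.png

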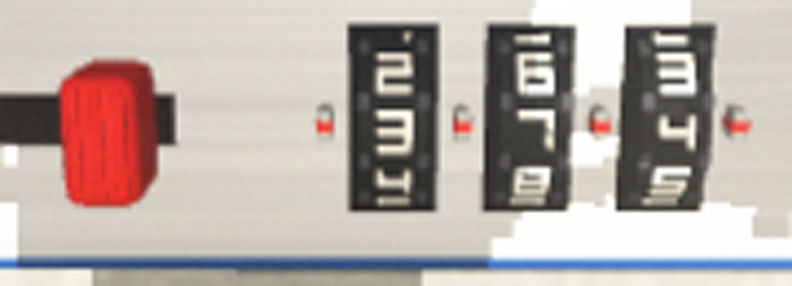

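All three read 3 7 4. Knob right face is at about y = -0.0055. I'll lower the shut fingers into the gap, tips at z = 0.1085 (above the wheel rims, below the knob top).

{"method": "arm_command", "body": {
  "steps": [
    {"slide": [0.005,0.008,-0.01],"rot": [0,0,0],"grip": 0},
    {"slide": [0.005,0.008,-0.01],"rot": [0,0,0],"grip": 0},
    {"slide": [0.0055,0.008,-0.01],"rot": [0,0,0],"grip": 0},
    {"slide": [0,0,-0.01],"rot": [0,0,0],"grip": 0},
    {"slide": [0,0,-0.0075],"rot": [0,0,0],"grip": 0},
    {"slide": [0,0,0],"rot": [0,0,0],"grip": 0},
    {"slide": [0,0.002,0],"rot": [0,0,0],"grip": 0},
    {"slide": [0,0,0],"rot": [0,0,0],"grip": 0}
  ]
}}

```text
time: 28.3
ee_pos: [0.4702, -0.0233, 0.1092]
eef_rot: [1.0, 0.031, 0.0, 0.0]
ft_force: [0.5, 0.0, -0.3]
width: 0.0003
grip_force: 0.0
```

{"method": "arm_command", "body": {
  "steps": [
    {"slide": [0,0.001,0],"rot": [0,0,0],"grip": 0},
    {"slide": [0,0.001,0],"rot": [0,0,0],"grip": 0},
    {"slide": [0,0.0005,0],"rot": [0,0,0],"grip": 0},
    {"slide": [0,0.0005,0],"rot": [0,0,0],"grip": 0},
    {"slide": [0,0,0],"rot": [0,0,0],"grip": 0},
    {"slide": [0,0,0],"rot": [0,0,0],"grip": 0},
    {"slide": [0,0,0],"rot": [0,0,0],"grip": 0},
    {"slide": [0,0,0],"rot": [0,0,0],"grip": 0}
  ]
}}

```text
time: 29.3
ee_pos: [0.4699, -0.0204, 0.1088]
eef_rot: [1.0, 0.031, -0.0, 0.0]
ft_force: [-0.5, 0.2, -0.8]
width: 0.0003
grip_force: 0.0
```

{"method": "arm_command", "body": {
  "steps": [
    {"slide": [0,0.001,0],"rot": [0,0,0],"grip": 0},
    {"slide": [0,0.001,0],"rot": [0,0,0],"grip": 0},
    {"slide": [0,0.001,0],"rot": [0,0,0],"grip": 0},
    {"slide": [0,0.001,0],"rot": [0,0,0],"grip": 0},
    {"slide": [0,0,0],"rot": [0,0,0],"grip": 0},
    {"slide": [0,0,0],"rot": [0,0,0],"grip": 0},
    {"slide": [0,0,0],"rot": [0,0,0],"grip": 0},
    {"slide": [0,0,0],"rot": [0,0,0],"grip": 0}
  ]
}}

```text
time: 30.3
ee_pos: [0.4699, -0.0164, 0.1088]
eef_rot: [1.0, 0.031, 0.0, 0.0]
ft_force: [-0.2, -0.5, -0.5]
width: 0.0003
grip_force: 0.0
```

{"method": "arm_command", "body": {
  "steps": [
    {"slide": [0,0.001,0],"rot": [0,0,0],"grip": 0},
    {"slide": [0,0.001,0],"rot": [0,0,0],"grip": 0},
    {"slide": [0,0,0],"rot": [0,0,0],"grip": 0},
    {"slide": [0,0,0],"rot": [0,0,0],"grip": 0},
    {"slide": [0,0,0],"rot": [0,0,0],"grip": 0},
    {"slide": [0,0,0],"rot": [0,0,0],"grip": 0},
    {"slide": [0,0,0],"rot": [0,0,0],"grip": 0},
    {"slide": [0,0,0],"rot": [0,0,0],"grip": 0}
  ]
}}

```text
time: 31.3
ee_pos: [0.4699, -0.0144, 0.1088]
eef_rot: [1.0, 0.031, -0.0, 0.0]
ft_force: [-0.8, -2.6, 0.5]
width: 0.0004
grip_force: 1.7
```

Contact with the knob at y ≈ -0.0145. Draw it 5 mm and check the force.

{"method": "arm_command", "body": {
  "steps": [
    {"slide": [0,0.001,0],"rot": [0,0,0],"grip": 0},
    {"slide": [0,0.001,0],"rot": [0,0,0],"grip": 0},
    {"slide": [-0.0001,0.001,0],"rot": [0,0,0],"grip": 0},
    {"slide": [-0.0001,0.001,0],"rot": [0,0,0],"grip": 0},
    {"slide": [-0.0001,0.001,0],"rot": [0,0,0],"grip": 0},
    {"slide": [0,0,0],"rot": [0,0,0],"grip": 0},
    {"slide": [0,0,0],"rot": [0,0,0],"grip": 0},
    {"slide": [0,0,0],"rot": [0,0,0],"grip": 0}
  ]
}}

```text
time: 32.3
ee_pos: [0.4696, -0.0092, 0.1087]
eef_rot: [1.0, 0.031, -0.0, -0.0]
ft_force: [-1.1, -2.3, -0.2]
width: 0.0003
grip_force: 0.8
```

{"method": "arm_command", "body": {
  "steps": [
    {"slide": [-0.0001,0.0015,0],"rot": [0,0,0],"grip": 0},
    {"slide": [-0.0001,0.0015,0],"rot": [0,0,0],"grip": 0},
    {"slide": [-0.0001,0.0015,0],"rot": [0,0,0],"grip": 0},
    {"slide": [-0.0001,0.0015,0],"rot": [0,0,0],"grip": 0},
    {"slide": [-0.0001,0.001,0],"rot": [0,0,0],"grip": 0},
    {"slide": [0,0.001,0],"rot": [0,0,0],"grip": 0},
    {"slide": [0,0,0],"rot": [0,0,0],"grip": 0},
    {"slide": [0,0,0],"rot": [0,0,0],"grip": 0}
  ]
}}

```text
time: 33.3
ee_pos: [0.4691, -0.0013, 0.1088]
eef_rot: [1.0, 0.031, 0.0, -0.0]
ft_force: [0.1, -1.9, -2.0]
width: 0.0006
grip_force: 1.1
```

{"method": "arm_command", "body": {
  "steps": [
    {"slide": [0,0.0007,0],"rot": [0,0,0],"grip": 0},
    {"slide": [0,0,0],"rot": [0,0,0],"grip": 0},
    {"slide": [0,0,0],"rot": [0,0,0],"grip": 0},
    {"slide": [0,0,0],"rot": [0,0,0],"grip": 0},
    {"slide": [0,0,0],"rot": [0,0,0],"grip": 0},
    {"slide": [0,0,0],"rot": [0,0,0],"grip": 0},
    {"slide": [0,0,0],"rot": [0,0,0],"grip": 0},
    {"slide": [0,0,0],"rot": [0,0,0],"grip": 0}
  ]
}}

```text
time: 34.3
ee_pos: [0.4691, -0.0013, 0.1088]
eef_rot: [1.0, 0.03, 0.0, 0.0]
ft_force: [-0.1, -6.2, -1.3]
width: 0.0007
grip_force: 2.6
```

The force rose to 6 N with no motion, so the bolt is at its end stop. Back off and withdraw.

{"method": "arm_command", "body": {
  "steps": [
    {"slide": [0,-0.003,0],"rot": [0,0,0],"grip": 0},
    {"slide": [0,-0.004,0.003],"rot": [0,0,0],"grip": 0},
    {"slide": [-0.01,0,0.02],"rot": [0,0,0],"grip": 0},
    {"slide": [-0.03,-0.02,0.03],"rot": [0,0,0],"grip": 0},
    {"slide": [-0.03,-0.04,0.03],"rot": [0,0,0],"grip": 0},
    {"slide": [0,-0.05,0.02],"rot": [0,0,0],"grip": 0},
    {"slide": [0,-0.05,0],"rot": [0,0,0],"grip": 0},
    {"slide": [0,-0.05,0],"rot": [0,0,0],"grip": 0}
  ]
}}

```text
time: 35.3
ee_pos: [0.3993, -0.2192, 0.2126]
eef_rot: [1.0, 0.031, 0.001, 0.0]
ft_force: [0.8, 0.2, -0.0]
width: 0.0006
grip_force: 0.0
```

{"method": "arm_command", "body": {
  "steps": [
    {"slide": [0,-0.03,0],"rot": [0,0,0],"grip": 0},
    {"slide": [0,0,0],"rot": [0,0,0],"grip": 0},
    {"slide": [0,0,0],"rot": [0,0,0],"grip": 0},
    {"slide": [0,0,0],"rot": [0,0,0],"grip": 0},
    {"slide": [0,0,0],"rot": [0,0,0],"grip": 0},
    {"slide": [0,0,0],"rot": [0,0,0],"grip": 0},
    {"slide": [0,0,0],"rot": [0,0,0],"grip": 0},
    {"slide": [0,0,0],"rot": [0,0,0],"grip": 0}
  ]
}}

```text
time: 36.3
ee_pos: [0.3991, -0.2476, 0.2118]
eef_rot: [1.0, 0.031, 0.0, 0.0]
ft_force: [0.4, 0.2, -0.6]
width: 0.0001
grip_force: 0.0
```

```bash
python3 - <<'E'
from h import *
s=sensors.read_state();print(s['time'],s['ee_pos'],s['ft_force'])
a=shot('scene')['pixels'][100:290,150:330];p=shot('top')
for c,st in reds(p):
    if 240<c[0]<290 and 190<c[1]<225: print(c,st,ray(p,c,.11).round(4))
b=p['pixels'][90:280,200:380]
cv2.imwrite('pics/j.png',cv2.resize(np.hstack([a,b])[:,:,::-1],None,fx=2.2,fy=2.2,interpolation=cv2.INTER_CUBIC))
E
```

```text
36.3 [ 0.39911726 -0.24764438  0.21176758] [ 0.41651046  0.19248973 -0.60663973]
[258.5, 208.6] [256, 205, 6, 8, 32] [0.4756 0.016  0.11  ]
```

View pics/j.png

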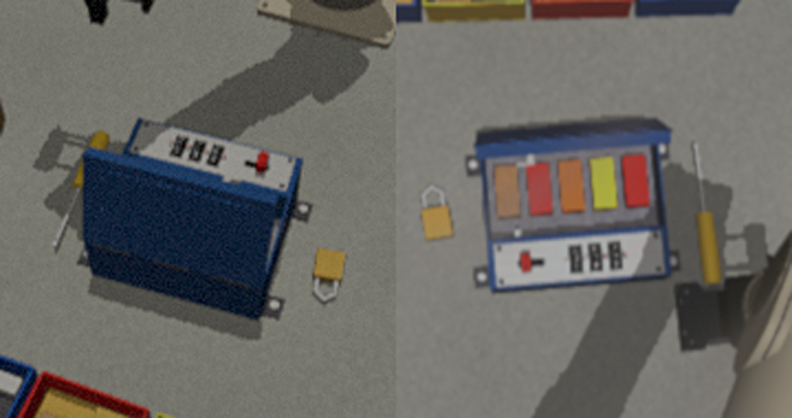

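The lid stands fully open, the knob is drawn left (y ≈ 0.016, up from 0.002), and the padlock and screwdriver are untouched. Handing in.

```bash
python3 -c "from h import *;print(order.close_job())"
```

```text
the job is handed in; nothing more can be done
None
```

The strongbox is open: the wheels read 3 7 4, the bolt is drawn fully left, the lid is up, nothing else was touched, and the job was handed in at about 36 s; while feeling for the rims, my press briefly reached about 11 N, over the 5 to 9 N rolling range but well under the 20 N limit.

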